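# Fetch the tamper from the deep canister

### The job

Draw the lid straight up off the canister and stand it aside on the bare table top, right way up. Then take the coffee tamper out of the deep canister - the fingers fit in only when nearly closed, so open them around the handle inside, without pushing hard against the canister - and leave it standing upright with its whole foot on the little flat coaster. Set both down rather than dropping them, and leave the canister and the other things standing where they are.

Things in the scene. Friction and masses are not known exactly. Their poses are not given: they have to be found in the camera images.
- canister: plain white ceramic canister, loose, 0.85 kg, on the left or right side; round: 96 mm outside diameter up to 66 mm height, then a neck of 86 mm outside diameter up to the rim at 96 mm; straight bore of 78 mm diameter down to the inner floor at 8 mm height. Origin: centre of its underside, z up
- canister_mouth (a point): centre of the canister's rim, 96 mm above its underside
- canister_lid: round light-wood lid on the canister, 0.12 kg, 96 mm diameter, 30 mm high, hollow below: its 25 mm deep skirt slides over the neck with 2 mm clearance, nothing else holds it. On top a round knob, 22 mm diameter at 41 to 53 mm above the skirt's lower edge, top at 57 mm. Origin: centre of the skirt's lower edge (71 mm above the table when closed), z up
- tamper: coffee tamper standing in the canister within 5 mm of its axis, 0.16 kg: round steel foot, 49 mm diameter, 15 mm high; upright round wooden handle, 14 mm diameter from 30 to 53 mm above the foot's underside, 10 mm thick below, top at 56 mm (at the start 32 mm below the canister's rim). Origin: centre of the foot's underside, z up along the handle
- coaster: little flat rounded rectangular tray, 75 mm (its x) by 85 mm (its y), 7 mm thick, flat top, loose on the table, on the other side of the honey jar from the canister. Origin: centre of its underside
- honey_jar: bystander: small honey jar with a yellow cap, 46 mm diameter, 68 mm high, standing between canister and coaster. Origin: centre of underside
- salt_shaker: bystander: glass salt shaker, 44 mm diameter, 90 mm high, standing farther back, about 0.6 m ahead of the robot. Origin: centre of underside
- red_cup: bystander: empty plastic cup, 71 mm diameter, 79 mm high, standing farther back, about 0.6 m ahead of the robot. Origin: centre of underside

How it is judged:
By the outcome, as a careful person would: the job done as asked, in the order asked, and still so for the second after the job is handed in, with the robot touching nothing.
It also fails if it takes over 70 s, if anything falls off the work surface, if the arm or the gripper's body presses on something with over 40 N, if the wrist force passes 120 N, or if a joint passes its speed limit or range.

### The arm

A 7-joint arm with a two-finger parallel gripper is mounted at the origin on the work surface; the furniture and walls round the work are solid. World frame = base frame: x ahead of the robot, y to its left, z up, the work surface at z = 0. Lengths are in m, angles in rad, forces in N, time in s.
With the tool pointing down it reaches from about 0.4 to 0.925 m from the base axis. Payload 5.6 kg.
Tool frame: the origin (TCP) lies between the finger pads; the fingertips stand 8 mm ahead of it and the grasp point (between the pads) lies 11 mm behind it; z points along the fingers, y is the line along which they close (so a half turn about z gives the same grasp; the last joint's range is limited). The gripper opens to 85 mm and grips with 20 to 120 N. Pads are 22 mm wide; open, the fingers measure 114 mm over their backs; the gripper's body (76 mm by 85 mm) begins 54 mm behind the grasp point. The pads swing forward as they close: fully open they stand 13 mm farther back than shut.
Start: joints at [-0.043, 0.468, -0.012, 1.603, 0.006, 1.071, -0.056], TCP at [0.65, -0, 0.239] pointing down, gripper open.
Joint ranges: [-2.53, 2.53], [-0.31, 2.02], [-1.57, 1.55], [0.28, 2.44], [-1.29, 4.43], [0.15, 1.84], [-2.92, 2.92]. Speed limits (rad/s): [2.57, 2.57, 3.14, 3.14, 3.14, 3.14, 3.14].

### API

Orientations are given as a rotation vector (axis times angle).
In Python, from bench import bot, cams, order gives the robot as it stands (bot), with the cameras (cams) and the job (order).
- The arm moves only by the tool pendant, called as name([rows], argument=value, ...), one row to a line, values as JSON. Schema: {"type":"object","properties":{"offsets":{"type":"array","items":{"type":"object","properties":{"tx":{"type":"number"},"ty":{"type":"number"},"tz":{"type":"number"},"wx":{"type":"number"},"wy":{"type":"number"},"wz":{"type":"number"},"jaw":{"type":"number"}},"additionalProperties":false,"required":["jaw"]},"minItems":1,"maxItems":10},"grip_force":{"type":"number"},"only":{"type":"string"},"quiet":{"type":"boolean"},"lines":{"type":"string"}},"required":["offsets"],"additionalProperties":false}. offsets is a list of rows, 1 to 10 of them, each an object with the fields tx, ty, tz (the shift in normalised numbers (1 is 0.8 m)), wx, wy, wz (a rotation vector in shares of pi rad (1.0 is pi rad)), jaw (the finger opening in m); a field left out counts as zero (the opening has to be given); each row is the pose to reach, as a shift and turn from the pose commanded when the call began, along the tool's axes at that moment; what a row does not reach only later rows make up. A row lasts 1/8 s, in which the tool goes at most 0.0625 m and 0.188 rad, less where a joint would pass 70% of its speed; a pose out of reach is approached as far as the arm can. The fingers move at their own pace and stop on an object; grip_force is the grip in N (left out, the last holds). Time passes only in rows, so rows that do not move let the fingers close. The tool returns the time, the measured TCP pose, the force, the opening and the grip force at its end. only (a regular expression) keeps the lines of the reply that match it, lines (a string "A,B") keeps lines A to B, and quiet returns only ok. Shift and turn numbers lie between -1 and 1, and a call with a number outside is refused. Input that does not fit is refused with a message, and nothing moves.
- bot.state(): the state, without advancing time (a new reading comes with each control period).
- cams.get_image(name): name is "scene" or "side" or "wrist"; returns a dict with "pixels" (480x640x3 uint8, blue, green, red), "z_map" (480x640 float32, m along the optical axis (not along the pixel's ray), 0 where there is no reading), "fx", "fy", "cx", "cy" (pixels), "R" (3x3) and "t" (3): a world point X has camera coordinates R X + t; the wrist camera has in their place "mount" (4x4, takes a point from camera to tool coordinates, whose origin is the TCP and whose axes are the flange's). Camera axes: x right, y down, z forward; pixel columns grow to the right and rows downward; lengths in m; the calibration is good to about 2 mm. A picture is of the moment at which its call begins: read the wrist's pose just before it.
- order.sign_off(): hands the job in; it is judged then, once.
The state is a dict: "time_s": time; "qpos": joint angles; "dq": joint speeds; "effort": joint torques, N m; "tcp_pos": TCP position; "eef_rot": TCP orientation; "wrist_force": force on the tool from outside, world axes, zero at the start; "ft_torque": the same for the moment, N m; "gripper_width": finger opening in m; "grip_force": force on a finger pad.
Only numpy, scipy, OpenCV 4.12 (cv2) and the standard library are available. Lean on these libraries where they do the work, as an engineer would, in place of code of your own. Each camera call takes 0.05 s, during which the arm holds its last target. There are 200 camera calls.

## Working session

There is one attempt and no reset: what is moved stays moved. The work goes in short steps, Python scripts to look and compute and a tool call to move; the robot and the scene stay as the last step left them, time stands still between calls to the robot, and variables do not carry over. Pictures are saved under pics/ and viewed, at most 10 in all, crops included, and the job is handed in when it is done.

```bash
ls; mkdir -p pics; python3 - <<'E'
from bench import bot, cams, order
import cv2,numpy as np
s=bot.state();print({k:np.round(v,3).tolist() for k,v in s.items()})
a=cams.get_image("scene");b=cams.get_image("side")
import pickle;pickle.dump((a,b),open('im0.pkl','wb'))
for i in(a,b):print(i['fx'],i['cx'],i['cy'],np.round(i['R'],3).tolist(),np.round(i['t'],3))
cv2.imwrite('pics/a.png',a['pixels']);cv2.imwrite('pics/b.png',b['pixels'])
E
```

```text
bench.py
pics
{'time_s': 0.0, 'qpos': [-0.043, 0.468, -0.012, 1.604, 0.006, 1.071, -0.056], 'dq': [0.0, 0.0, 0.001, 0.001, -0.0, 0.001, 0.0], 'effort': [-0.0, -53.237, 0.021, -25.13, 0.011, 0.008, -0.0], 'tcp_pos': [0.649, -0.0, 0.238], 'eef_rot': [-2.221, -2.22, 0.002], 'wrist_force': [0.335, -0.657, -0.038], 'ft_torque': [-0.023, 0.008, 0.022], 'grip_force': 0.0, 'gripper_width': 0.085}
443.2322564995659 324.6074555174115 240.68667444979536 [[0.872, -0.489, -0.011], [-0.362, -0.631, -0.686], [0.328, 0.603, -0.727]] [-0.437  0.25   0.743]
479.7317615318621 327.3004663482988 238.56384447968534 [[0.91, -0.414, -0.017], [-0.282, -0.589, -0.757], [0.304, 0.694, -0.653]] [-0.465  0.225  0.84 ]
```

View pics/a.png

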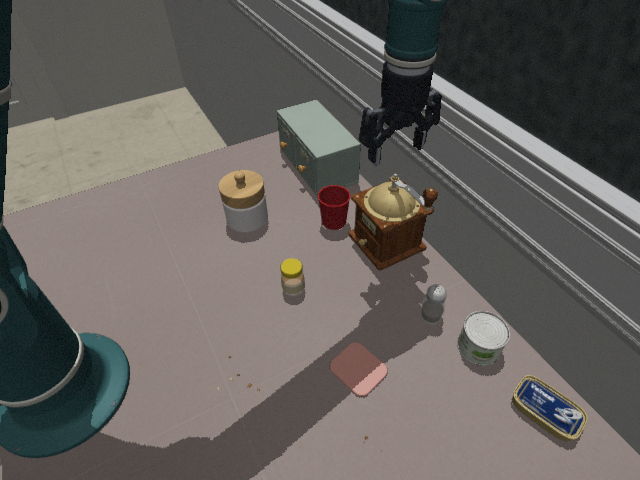

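View pics/b.png

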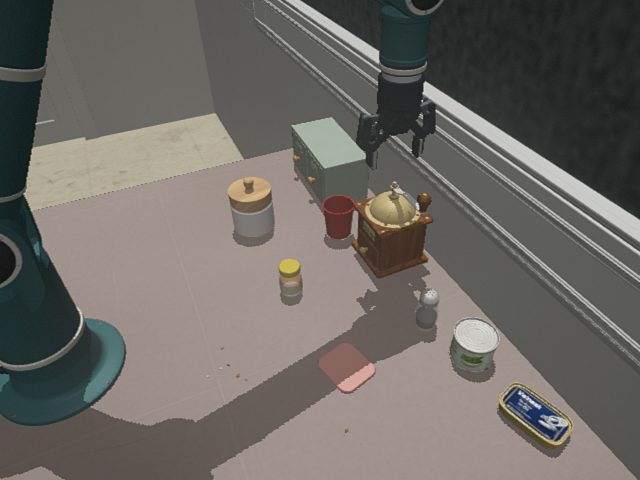

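The scene view shows the lidded canister with its knob at (240,176), honey jar cap at (291,268), coaster at (358,369), cup at (335,205) and shaker at (434,300). In the side view the knob is at (250,184), the cap at (290,268) and the coaster at (347,368). Next I measure them by rays.

```bash
cat >h.py <<'E'
import numpy as np,cv2
def ray(i,uv):
    uv=np.atleast_2d(np.float64(uv)); d=np.c_[(uv[:,0]-i['cx'])/i['fx'],(uv[:,1]-i['cy'])/i['fy'],np.ones(len(uv))]@i['R']
    return -i['R'].T@i['t'],d
def onplane(i,uv,z):
    o,d=ray(i,uv); return o+d*((z-o[2])/d[:,2])[:,None]
def cloud(i,m):
    v,u=np.nonzero(m&(i['z_map']>0)); o,d=ray(i,np.c_[u,v]); return o+d*i['z_map'][v,u][:,None]
def blob(m,seed,r):
    w=np.zeros(m.shape,np.uint8);x,y=seed;w[y-r:y+r,x-r:x+r]=1
    m=cv2.morphologyEx((m&(w>0)).astype(np.uint8),cv2.MORPH_OPEN,np.ones((2,2)))
    n,l,st,c=cv2.connectedComponentsWithStats(m);k=1+np.argmax(st[1:,4]);return l==k
E
python3 - <<'E'
from h import *
import pickle
for i,sk,sc,sj in zip(pickle.load(open('im0.pkl','rb')),[(242,185),(250,195)],[(358,369),(347,368)],[(291,268),(290,268)]):
    hsv=cv2.cvtColor(i['pixels'],cv2.COLOR_BGR2HSV);H,S,V=[hsv[...,k].astype(int) for k in range(3)]
    print('coaster hsv',hsv[sc[1],sc[0]],'table',hsv[400,270],hsv[330,200])
    m=blob((H>8)&(H<28)&(S>80),sk,34)
    P=cloud(i,m);top=P[abs(P[:,2]-.101)<.004];kn=P[P[:,2]>.120]
    (c,ax,an)=cv2.minEnclosingCircle(np.float32(top[:,:2])) +(0,)
    print('lid n',m.sum(),'zmax',P[:,2].max().round(3),'top circle',np.round(c,4),round(ax,4),'knob',kn.mean(0).round(4),len(kn))
    m=blob((S>75)&((H<8)|(H>174)),sc,40)
    cn=max(cv2.findContours(m.astype(np.uint8),0,1)[0],key=cv2.contourArea)[:,0]
    q=onplane(i,cn,.007);print('coaster',cv2.minAreaRect(np.float32(q[:,:2])),m.sum(),cloud(i,m)[:,2].mean())
    m=blob((H>22)&(H<35)&(S>150),sj,16);P=cloud(i,m);print('jar',P.mean(0).round(3),P[:,2].max().round(3), cv2.minEnclosingCircle(np.float32(P[P[:,2]>.064][:,:2])))
    z=i['z_map'];P=cloud(i,z>0);k=(P[:,2]>.02)&(P[:,2]<.25)&(P[:,0]>.25)&(P[:,0]<.95)&(abs(P[:,1])<.55)
    g=np.zeros((70,110),np.uint8);a=((P[k][:,0]-.25)/.01).astype(int);b=((P[k][:,1]+.55)/.01).astype(int);g[a,b]=1
    n,l,st,c=cv2.connectedComponentsWithStats(g)
    for j in range(1,n):
        if st[j,4]>5: x,y,w,h,_=st[j];zz=P[k][l[a,b]==j][:,2].max();print('  obj x %.2f-%.2f y %.2f-%.2f zmax %.3f'%(.25+y*.01,.25+(y+h)*.01,-.55+x*.01,-.55+(x+w)*.01,zz))
E
```

```text
coaster hsv [  3  86 122] table [ 6 29 88] [  9  30 143]
lid n 1402 zmax 0.129 top circle [0.4282 0.2346] 0.0478 knob [0.4265 0.234  0.1253] 65
coaster ((0.44594651460647583, -0.20416605472564697), (0.0736917182803154, 0.06300167739391327), 13.135824203491211) 1386 0.006577030225955216
jar [ 0.429 -0.005  0.064] 0.071 ((0.4299367666244507, -0.0012467915657907724), 0.019827445968985558)
  obj x 0.37-0.48 y 0.18-0.29 zmax 0.129
  obj x 0.40-0.46 y -0.03-0.03 zmax 0.071
  obj x 0.55-0.76 y -0.52-0.55 zmax 0.250
  obj x 0.60-0.64 y -0.21--0.16 zmax 0.091
  obj x 0.62-0.71 y -0.48--0.36 zmax 0.027
  obj x 0.61-0.70 y -0.32--0.24 zmax 0.059
coaster hsv [  4  80 134] table [ 11  35 103] [  9  30 159]
lid n 1214 zmax 0.128 top circle [0.4294 0.2327] 0.0473 knob [0.4278 0.2314 0.1244] 44
coaster ((0.44744032621383667, -0.2064007669687271), (0.07313261926174164, 0.06331820040941238), 15.037941932678223) 1250 0.0065329510578354625
jar [ 0.433 -0.003  0.067] 0.07 ((0.43158838152885437, -0.0032622942235320807), 0.018052825704216957)
  obj x 0.38-0.48 y 0.18-0.29 zmax 0.129
  obj x 0.40-0.46 y -0.03-0.03 zmax 0.071
  obj x 0.56-0.76 y -0.54-0.55 zmax 0.250
  obj x 0.60-0.65 y -0.22--0.17 zmax 0.090
  obj x 0.62-0.72 y -0.48--0.36 zmax 0.028
  obj x 0.62-0.70 y -0.32--0.24 zmax 0.061
```

Careful with the scale: shifts go in shares of 0.8 m and turns go in shares of pi rad. That gives: 0.233 m / 0.8 = 0.2913, -0.22 m / 0.8 = -0.275.

pendant([
  {"ty": -0.075, "jaw": 0.085},
  {"ty": -0.15, "jaw": 0.085},
  {"ty": -0.225, "jaw": 0.085},
  {"tx": 0.05, "ty": -0.275, "jaw": 0.085},
  {"tx": 0.125, "ty": -0.275, "jaw": 0.085},
  {"tx": 0.1875, "ty": -0.275, "jaw": 0.085},
  {"tx": 0.25, "ty": -0.275, "jaw": 0.085},
  {"tx": 0.2913, "ty": -0.275, "jaw": 0.05},
  {"tx": 0.2913, "ty": -0.275, "jaw": 0.05},
  {"tx": 0.2913, "ty": -0.275, "jaw": 0.05},
], grip_force=40)

```text
time_s: 1.35
tcp_pos: [0.4299, 0.232, 0.2389]
eef_rot: [2.222, 2.22, -0.002]
wrist_force: [-0.6, -0.3, -0.0]
gripper_width: 0.0502
grip_force: 0.0
```

```bash
python3 - <<'E'
from h import *
from bench import bot, cams, order
from scipy.spatial.transform import Rotation as Ro
s=bot.state();i=cams.get_image("wrist");print(np.round(s['tcp_pos'],4),np.round(s['eef_rot'],4))
T=np.eye(4);T[:3,:3]=Ro.from_rotvec(s['eef_rot']).as_matrix();T[:3,3]=s['tcp_pos']
print(np.round(i['mount'],3).tolist())
C=np.linalg.inv(T@i['mount']);i['R'],i['t']=C[:3,:3],C[:3,3]
import pickle;pickle.dump(i,open('w1.pkl','wb'));cv2.imwrite('pics/w1.png',i['pixels'])
P=cloud(i,i['z_map']>0);k=(np.hypot(P[:,0]-.4285,P[:,1]-.233)<.07)
kn=P[k&(P[:,2]>.119)&(P[:,2]<.135)];tp=P[k&(abs(P[:,2]-.101)<.004)]
for q in(kn,tp): print(len(q),q.mean(0),cv2.minEnclosingCircle(np.float32(q[:,:2])) if len(q) else 0)
E
```

```text
[0.4299 0.232  0.2389] [ 2.2221e+00  2.2204e+00 -2.0000e-03]
[[-0.0, -0.949, -0.315, 0.08], [1.0, 0.0, -0.001, -0.001], [0.001, -0.315, 0.949, -0.134], [0.0, 0.0, 0.0, 1.0]]
610 [0.4279823  0.23856866 0.12579456] ((0.4278366267681122, 0.23733630776405334), 0.011042270809412003)
9197 [0.42794491 0.23980765 0.10034428] ((0.4278406798839569, 0.2370261400938034), 0.048103902488946915)
```

View pics/w1.png

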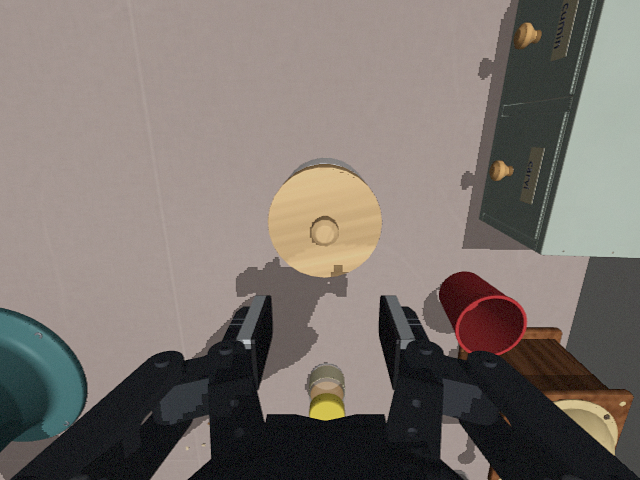

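The wrist view shows the lid at about (325,222) with its knob at (325,232), a clear run down, and the cabinet and cup well to the right.

To row units: 0.125 m / 0.8 = 0.1563, 0.004 m / 0.8 = 0.005.

pendant([
  {"tx": 0.005, "ty": -0.0025, "tz": 0.05, "jaw": 0.05},
  {"tx": 0.005, "ty": -0.0025, "tz": 0.1, "jaw": 0.05},
  {"tx": 0.005, "ty": -0.0025, "tz": 0.1375, "jaw": 0.05},
  {"tx": 0.005, "ty": -0.0025, "tz": 0.1563, "jaw": 0.05},
  {"tx": 0.005, "ty": -0.0025, "tz": 0.1563, "jaw": 0.05},
])

```text
time_s: 2.02
tcp_pos: [0.4279, 0.236, 0.1138]
eef_rot: [-2.223, -2.22, 0.003]
wrist_force: [-0.1, 0.4, 0.7]
gripper_width: 0.05
grip_force: 0.0
```

pendant([
  {"jaw": 0.03},
  {"jaw": 0.02},
  {"jaw": 0.015},
  {"jaw": 0.015},
  {"jaw": 0.015},
], grip_force=40)

```text
time_s: 2.65
tcp_pos: [0.4289, 0.2373, 0.1156]
eef_rot: [2.221, 2.221, 0.004]
wrist_force: [-0.2, -0.9, 7.1]
gripper_width: 0.0197
grip_force: 39.0
```

```bash
python3 - <<'E'
from bench import bot, cams, order
import cv2,numpy as np
i=cams.get_image("scene");c=cv2.resize(i['pixels'][90:240,170:310],None,fx=4,fy=4,interpolation=2)
j=cams.get_image("wrist")['pixels'][200:480,170:480]
j=cv2.resize(j,(560,600))[:, :240+320]
cv2.imwrite('pics/g1.png',cv2.resize(np.hstack([cv2.resize(c,(560,600)),j]),(800,430)))
E
```

```text
(no output)
```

View pics/g1.png

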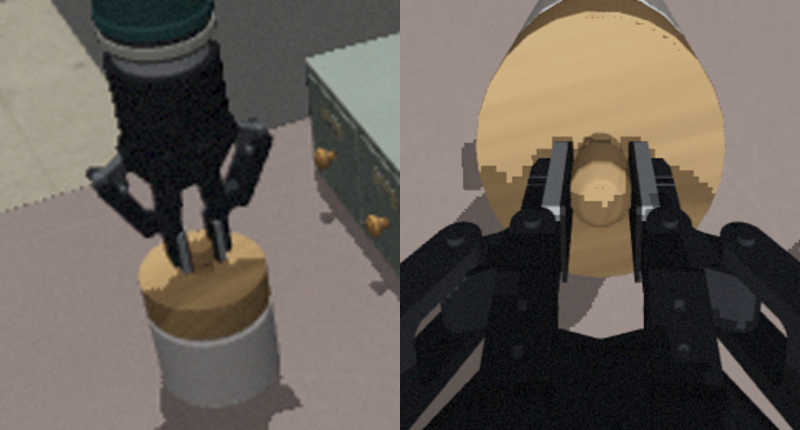

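The pads hold the knob on both sides, centred at (600,180) of the crop. I lift a little and check.

To row units: -0.03 m / 0.8 = -0.0375, -0.02 m / 0.8 = -0.025.

pendant([
  {"tz": -0.0063, "jaw": 0.015},
  {"tz": -0.015, "jaw": 0.015},
  {"tz": -0.025, "jaw": 0.015},
  {"tz": -0.0375, "jaw": 0.015},
])

```text
time_s: 3.25
tcp_pos: [0.4278, 0.2369, 0.1448]
eef_rot: [-2.221, -2.221, 0.001]
wrist_force: [-0.5, -0.3, -0.7]
gripper_width: 0.0197
grip_force: 39.3
```

pendant([
  {"tz": -0.025, "jaw": 0.015},
  {"tz": -0.0625, "jaw": 0.015},
  {"tz": -0.0625, "jaw": 0.015},
])

```text
time_s: 3.62
tcp_pos: [0.4291, 0.2378, 0.1966]
eef_rot: [2.221, 2.221, 0.007]
wrist_force: [0.5, 0.4, -1.2]
gripper_width: 0.02
grip_force: 39.3
```

To row units: 0.146 m / 0.8 = 0.1825, 0.127 m / 0.8 = 0.1588.

pendant([
  {"tx": 0.05, "jaw": 0.015},
  {"tx": 0.1, "jaw": 0.015},
  {"tx": 0.1375, "jaw": 0.015},
  {"tx": 0.1588, "jaw": 0.015},
  {"tx": 0.1588, "tz": 0.05, "jaw": 0.015},
  {"tx": 0.1588, "tz": 0.1, "jaw": 0.015},
  {"tx": 0.1588, "tz": 0.1375, "jaw": 0.015},
  {"tx": 0.1588, "tz": 0.1625, "jaw": 0.015},
  {"tx": 0.1588, "tz": 0.18, "jaw": 0.015},
  {"tx": 0.1588, "tz": 0.1825, "jaw": 0.015},
])

```text
time_s: 4.88
tcp_pos: [0.4277, 0.3632, 0.0473]
eef_rot: [2.222, 2.221, -0.003]
wrist_force: [0.2, 0.4, -2.0]
gripper_width: 0.02
grip_force: 39.3
```

pendant([
  {"tz": 0.0025, "jaw": 0.015},
  {"tz": 0.005, "jaw": 0.015},
  {"tz": 0.005, "jaw": 0.015},
])

```text
time_s: 5.25
tcp_pos: [0.4284, 0.3642, 0.0448]
eef_rot: [2.221, 2.221, 0.002]
wrist_force: [0.7, -0.0, -0.9]
gripper_width: 0.02
grip_force: 39.3
```

To row units: 0.0015 m / 0.8 = 0.0019, 0.001 m / 0.8 = 0.0013.

pendant([
  {"tz": 0.0013, "jaw": 0.015},
  {"tz": 0.0019, "jaw": 0.015},
  {"tz": 0.0019, "jaw": 0.015},
])

```text
time_s: 5.62
tcp_pos: [0.4283, 0.3643, 0.0446]
eef_rot: [2.221, 2.221, 0.002]
wrist_force: [-3.0, -3.5, 12.4]
gripper_width: 0.02
grip_force: 40.5
```

To row units: -0.195 m / 0.8 = -0.2438, -0.15 m / 0.8 = -0.1875.

pendant([
  {"tz": -0.0013, "jaw": 0.03},
  {"tz": -0.0013, "jaw": 0.05},
  {"tz": -0.0013, "jaw": 0.05},
  {"tz": -0.0013, "jaw": 0.05},
  {"tz": -0.0625, "jaw": 0.05},
  {"tz": -0.125, "jaw": 0.05},
  {"tz": -0.1875, "jaw": 0.05},
  {"tz": -0.2438, "jaw": 0.05},
  {"tx": -0.0625, "tz": -0.2438, "jaw": 0.05},
  {"tx": -0.125, "tz": -0.2438, "jaw": 0.05},
])

```text
time_s: 6.88
tcp_pos: [0.428, 0.2631, 0.2383]
eef_rot: [2.22, 2.222, 0.002]
wrist_force: [1.0, -0.3, 0.5]
gripper_width: 0.0502
grip_force: 0.0
```

pendant([
  {"tx": -0.0625, "jaw": 0.03},
  {"tx": -0.1, "jaw": 0.03},
  {"tx": -0.1, "jaw": 0.015},
  {"tx": -0.1, "jaw": 0.015},
])

```text
time_s: 7.38
tcp_pos: [0.428, 0.1848, 0.2379]
eef_rot: [-2.221, -2.222, -0.001]
wrist_force: [-1.1, 0.3, 0.4]
gripper_width: 0.0151
grip_force: 0.0
```

```bash
cat >>h.py <<'E'
def wrist():
    from bench import bot, cams, order
    from scipy.spatial.transform import Rotation as Ro
    s=bot.state();i=cams.get_image("wrist");print(np.round(s['tcp_pos'],4),np.round(s['eef_rot'],4))
    T=np.eye(4);T[:3,:3]=Ro.from_rotvec(s['eef_rot']).as_matrix();T[:3,3]=s['tcp_pos']
    C=np.linalg.inv(T@i['mount']);i['R'],i['t']=C[:3,:3],C[:3,3];return i
E
python3 - <<'E'
from h import *
i=wrist();cv2.imwrite('pics/w2.png',i['pixels'])
import pickle;pickle.dump(i,open('w2.pkl','wb'))
P=cloud(i,i['z_map']>0)
r=np.hypot(P[:,0]-.428,P[:,1]-.236)
def c(q,n):print(n,len(q),q.mean(0).round(4),cv2.minEnclosingCircle(np.float32(q[:,:2])))
c(P[(r<.06)&(abs(P[:,2]-.096)<.003)],'rim');c(P[(r<.025)&(P[:,2]>.056)&(P[:,2]<.07)],'handle top')
c(P[(r<.03)&(abs(P[:,2]-.023)<.003)],'foot')
r2=np.hypot(P[:,0]-.428,P[:,1]-.364)<.06;c(P[r2&(abs(P[:,2]-.03)<.003)],'lid')
E
```

```text
[0.428  0.1848 0.2379] [-2.2207e+00 -2.2220e+00 -1.0000e-03]
rim 1627 [0.428  0.2396 0.0951] ((0.42803463339805603, 0.23704402148723602), 0.043088432401418686)
handle top 186 [0.4279 0.2358 0.0626] ((0.42781150341033936, 0.23551081120967865), 0.00695444829761982)
foot 1567 [0.4279 0.2364 0.0231] ((0.4277932643890381, 0.23541337251663208), 0.02437693066895008)
lid 5937 [0.4272 0.3475 0.0293] ((0.4270290434360504, 0.36347323656082153), 0.04798920080065727)
```

View pics/w2.png

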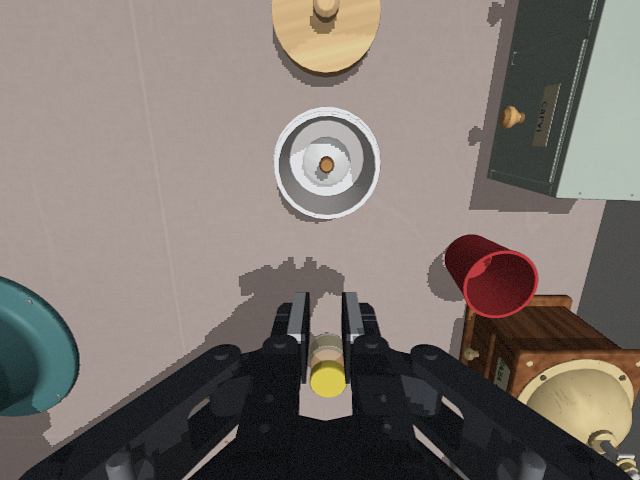

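The wrist view shows the open canister at (327,163), tamper handle top at (327,164) on its foot, and the lid upright at (326,20) on bare table. I check the finger profile against the bore before going in.

To row units: 0.052 m / 0.8 = 0.065.

pendant([
  {"tx": 0.065, "jaw": 0.024},
  {"tx": 0.065, "jaw": 0.024},
  {"tx": 0.065, "jaw": 0.024},
])

```text
time_s: 7.8
tcp_pos: [0.4276, 0.2366, 0.2374]
eef_rot: [-2.219, -2.223, 0.001]
wrist_force: [-0.5, -0.3, 0.1]
gripper_width: 0.0242
grip_force: 0.0
```

```bash
python3 - <<'E'
from h import *
import pickle
def prof(i):
    v,u=np.nonzero(i['z_map']>0);z=i['z_map'][v,u];p=np.c_[(u-i['cx'])/i['fx']*z,(v-i['cy'])/i['fy']*z,z]@i['mount'][:3,:3].T+i['mount'][:3,3]
    for a in range(-80,16,8):
        k=p[(p[:,2]>=a)&(p[:,2]<a+8)] if 0 else p[(p[:,2]*1000>=a)&(p[:,2]*1000<a+8)&(abs(p[:,1])<.1)&(abs(p[:,0])<.06)]
        if len(k):print(a,len(k),'y',k[:,1].min().round(4),k[:,1].max().round(4),'x',k[:,0].min().round(4),k[:,0].max().round(4))
i=wrist();prof(i);print();prof(pickle.load(open('w2.pkl','rb')))
E
```

```text
[0.4276 0.2366 0.2374] [-2.2191e+00 -2.2235e+00  1.4000e-03]
-80 12417 y -0.0655 0.0635 x -0.0022 0.0183
-72 11109 y -0.061 0.0587 x -0.0135 0.0179
-64 6524 y -0.0567 0.0546 x -0.0139 0.0177
-56 5493 y -0.0526 0.0503 x -0.0137 0.0162
-48 6039 y -0.0489 0.0468 x -0.0136 0.0142
-40 1881 y -0.0446 0.0425 x -0.0111 0.0141
-32 1145 y -0.0291 0.0275 x -0.0122 0.0121
-24 897 y -0.0268 0.0245 x -0.012 0.0113
-16 788 y -0.0267 0.0245 x -0.0118 0.0114
-8 657 y -0.0268 0.0244 x -0.0117 0.0112
0 329 y -0.0252 0.0229 x -0.0119 0.011
8 9 y -0.0132 0.0109 x 0.0029 0.0059

-80 12891 y -0.0656 0.0632 x 0.0014 0.0184
-72 11037 y -0.0604 0.058 x -0.0131 0.0183
-64 6969 y -0.0552 0.0535 x -0.0136 0.0179
-56 5431 y -0.0502 0.0487 x -0.014 0.0159
-48 6055 y -0.0452 0.0432 x -0.013 0.0139
-40 2020 y -0.0401 0.0381 x -0.0127 0.0136
-32 1073 y -0.026 0.0227 x -0.0126 0.0121
-24 801 y -0.0223 0.02 x -0.0114 0.0114
-16 728 y -0.0223 0.02 x -0.0117 0.0115
-8 627 y -0.0222 0.0199 x -0.012 0.0112
0 271 y -0.0208 0.0188 x -0.0081 0.0111
8 7 y -0.0087 0.0064 x -0.0095 -0.0069
```

To row units: 0.1 m / 0.8 = 0.125, 0.08 m / 0.8 = 0.1.

pendant([
  {"tx": -0.0013, "ty": 0.0019, "tz": 0.1, "jaw": 0.018},
  {"tx": -0.0013, "ty": 0.0019, "tz": 0.125, "jaw": 0.018},
  {"tx": -0.0013, "ty": 0.0019, "tz": 0.125, "jaw": 0.018},
  {"tx": -0.0013, "ty": 0.0019, "tz": 0.125, "jaw": 0.018},
])

```text
time_s: 8.35
tcp_pos: [0.4305, 0.2352, 0.1391]
eef_rot: [2.222, 2.22, 0.003]
wrist_force: [0.7, 0.3, 0.3]
gripper_width: 0.0181
grip_force: 0.0
```

```bash
python3 - <<'E'
from h import *
i=wrist()
v,u=np.nonzero(i['z_map']>0);z=i['z_map'][v,u];p=np.c_[(u-i['cx'])/i['fx']*z,(v-i['cy'])/i['fy']*z,z]@i['mount'][:3,:3].T+i['mount'][:3,3]
p[:,1]+=.0011;P=cloud(i,i['z_map']>0)
for a in range(-48,14,2):
    k=p[(p[:,2]*1000>=a)&(p[:,2]*1000<a+2)&(abs(p[:,1])<.055)&(abs(p[:,0])<.02)]
    k=k[np.hypot(k[:,0],k[:,1])<.06]
    if len(k):print(a,len(k),'y %.4f %.4f x %.4f %.4f r %.4f'%(k[:,1].min(),k[:,1].max(),k[:,0].min(),k[:,0].max(),np.hypot(k[:,0],k[:,1]).max()))
h=P[(np.hypot(P[:,0]-.428,P[:,1]-.236)<.012)&(P[:,2]>.055)&(P[:,2]<.068)];print(len(h),h.mean(0) if len(h) else 0)
cv2.imwrite('pics/w3.png',i['pixels'])
E
```

```text
[0.4305 0.2352 0.1391] [2.2218 2.2202 0.0029]
-48 2889 y -0.0454 0.0458 x -0.0128 0.0126 r 0.0470
-46 1504 y -0.0440 0.0440 x -0.0127 0.0137 r 0.0454
-44 955 y -0.0437 0.0430 x -0.0123 0.0139 r 0.0450
-42 747 y -0.0427 0.0413 x -0.0123 0.0136 r 0.0440
-40 688 y -0.0412 0.0408 x -0.0117 0.0137 r 0.0426
-38 671 y -0.0392 0.0390 x -0.0096 0.0138 r 0.0408
-36 421 y -0.0364 0.0358 x -0.0074 0.0138 r 0.0379
-34 232 y -0.0298 0.0307 x -0.0058 0.0131 r 0.0312
-32 146 y -0.0260 0.0256 x -0.0077 0.0118 r 0.0266
-30 576 y -0.0181 0.0202 x -0.0117 0.0114 r 0.0227
-28 228 y -0.0157 0.0155 x -0.0126 0.0111 r 0.0187
-26 134 y -0.0155 0.0155 x -0.0048 0.0116 r 0.0189
-24 179 y -0.0226 0.0225 x -0.0114 0.0112 r 0.0235
-22 225 y -0.0227 0.0226 x -0.0114 0.0112 r 0.0234
-20 229 y -0.0227 0.0225 x -0.0081 0.0111 r 0.0235
-18 190 y -0.0226 0.0225 x -0.0108 0.0109 r 0.0234
-16 216 y -0.0225 0.0223 x -0.0115 0.0111 r 0.0235
-14 181 y -0.0225 0.0223 x -0.0086 0.0109 r 0.0234
-12 176 y -0.0224 0.0225 x -0.0031 0.0112 r 0.0233
-10 174 y -0.0225 0.0223 x -0.0119 0.0113 r 0.0234
-8 168 y -0.0225 0.0224 x -0.0112 0.0113 r 0.0234
-6 179 y -0.0227 0.0227 x -0.0050 0.0111 r 0.0234
-4 159 y -0.0228 0.0226 x -0.0020 0.0110 r 0.0235
-2 137 y -0.0219 0.0223 x -0.0118 0.0111 r 0.0231
0 126 y -0.0214 0.0209 x -0.0117 0.0111 r 0.0222
2 101 y -0.0202 0.0201 x -0.0063 0.0111 r 0.0211
4 54 y -0.0154 0.0152 x 0.0019 0.0106 r 0.0184
6 9 y -0.0091 0.0090 x 0.0063 0.0092 r 0.0129
351 [0.42782877 0.23711878 0.06196343]
```

View pics/w3.png

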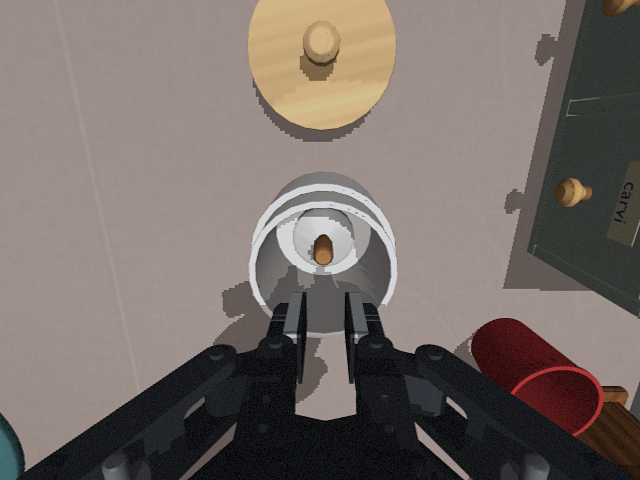

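```bash
python3 - <<'E'
from h import *
from bench import bot, cams, order
import pickle
def f(i,tz,tx):
    v,u=np.nonzero(i['z_map']>0);z=i['z_map'][v,u];p=np.c_[(u-i['cx'])/i['fx']*z,(v-i['cy'])/i['fy']*z,z]@i['mount'][:3,:3].T+i['mount'][:3,3]
    p[:,1]+=.0011;w=tz-p[:,2];r=np.hypot(p[:,0]-tx,p[:,1])
    for n,k in(('handle',(r<.02)&(w>.0595)&(w<.068)),('rim',(r<.06)&(abs(w-.095)<.003)),('foot',(r<.03)&(abs(w-.022)<.003))):
        q=p[k];print(n,len(q),q.mean(0).round(4),cv2.minEnclosingCircle(np.float32(q[:,:2]))) if len(q) else 0
f(pickle.load(open('w2.pkl','rb')),.238,.052)
for _ in range(2):f(cams.get_image('wrist'),.138,.001)
E
```

```text
handle 183 [0.0509 0.0009 0.1753] ((0.05056462809443474, 0.0007961313240230083), 0.006936371326446533)
rim 1687 [0.0544 0.0011 0.143 ] ((0.05220745876431465, 0.001064590527676046), 0.04308834671974182)
foot 1483 [0.0515 0.0008 0.2151] ((0.050625719130039215, 0.0008312166901305318), 0.024349519982933998)
handle 266 [ 0.0009 -0.002   0.0766] ((-0.0005182917229831219, -0.002093442715704441), 0.006547566037625074)
rim 2425 [ 0.0121 -0.0024  0.0444] ((0.0014029799494892359, -0.0017278253799304366), 0.04334500804543495)
foot 2224 [ 0.0037 -0.002   0.1163] ((0.00010542378731770441, -0.0018836567178368568), 0.024445028975605965)
handle 252 [ 0.0006 -0.0021  0.0767] ((-0.0001545609557069838, -0.001766988541930914), 0.006450268905609846)
rim 2417 [ 0.0121 -0.0025  0.0445] ((0.0016225995495915413, -0.0020402271766215563), 0.04320253059267998)
foot 2187 [ 0.0036 -0.0022  0.1164] ((0.0003229993162676692, -0.0022106028627604246), 0.02438259683549404)
```

The view is down the bore. The handle top is at (323,250), between the fingers but about 2 mm to one side, so I correct that and descend.

To row units: 0.06 m / 0.8 = 0.075, -0.002 m / 0.8 = -0.0025.

pendant([
  {"ty": -0.0025, "tz": 0.0375, "jaw": 0.019},
  {"ty": -0.0025, "tz": 0.0625, "jaw": 0.019},
  {"ty": -0.0025, "tz": 0.075, "jaw": 0.019},
  {"ty": -0.0025, "tz": 0.075, "jaw": 0.019},
])

```text
time_s: 9.0
tcp_pos: [0.4277, 0.2351, 0.078]
eef_rot: [2.221, 2.221, 0.0]
wrist_force: [0.1, -0.5, -0.1]
gripper_width: 0.019
grip_force: 0.0
```

pendant([
  {"tz": 0.0075, "jaw": 0.019},
  {"tz": 0.0125, "jaw": 0.019},
  {"tz": 0.0175, "jaw": 0.018},
  {"tz": 0.0206, "jaw": 0.018},
  {"tz": 0.0206, "jaw": 0.018},
])

```text
time_s: 9.62
tcp_pos: [0.4274, 0.2349, 0.0611]
eef_rot: [-2.221, -2.221, 0.001]
wrist_force: [0.3, 0.1, -0.4]
gripper_width: 0.0177
grip_force: 0.0
```

No contact. Close at moderate force and lift a little.

pendant([
  {"jaw": 0.014},
  {"jaw": 0.01},
  {"jaw": 0.008},
  {"jaw": 0.008},
], grip_force=40)

```text
time_s: 10.12
tcp_pos: [0.4279, 0.2351, 0.0615]
eef_rot: [2.221, 2.221, 0.001]
wrist_force: [1.3, 0.5, 1.3]
gripper_width: 0.0114
grip_force: 39.1
```

pendant([
  {"tz": -0.0038, "jaw": 0.008},
  {"tz": -0.01, "jaw": 0.008},
  {"tz": -0.01, "jaw": 0.008},
])

```text
time_s: 10.5
tcp_pos: [0.4275, 0.2351, 0.0696]
eef_rot: [2.221, 2.221, 0.001]
wrist_force: [0.5, 0.3, -0.7]
gripper_width: 0.0115
grip_force: 39.0
```

To row units: -0.14 m / 0.8 = -0.175, -0.13 m / 0.8 = -0.1625.

pendant([
  {"tz": -0.0188, "jaw": 0.008},
  {"tz": -0.0375, "jaw": 0.008},
  {"tz": -0.0625, "jaw": 0.008},
  {"tz": -0.0875, "jaw": 0.008},
  {"tz": -0.1125, "jaw": 0.008},
  {"tz": -0.1375, "jaw": 0.008},
  {"tz": -0.1625, "jaw": 0.008},
  {"tz": -0.175, "jaw": 0.008},
  {"tz": -0.175, "jaw": 0.008},
])

```text
time_s: 11.62
tcp_pos: [0.4278, 0.2352, 0.2102]
eef_rot: [2.221, 2.221, 0.003]
wrist_force: [-0.9, 1.0, -2.2]
gripper_width: 0.0115
grip_force: 39.1
```

```bash
python3 - <<'E'
from h import *
i=wrist();from bench import bot, cams, order;j=cams.get_image('scene')['pixels'][60:260,140:360]
cv2.imwrite('pics/w4.png',np.hstack([cv2.resize(i['pixels'],(460,345)),cv2.resize(j,(340,345))]))
E
```

```text
[0.4278 0.2352 0.2102] [2.2211 2.2209 0.0028]
```

View pics/w4.png

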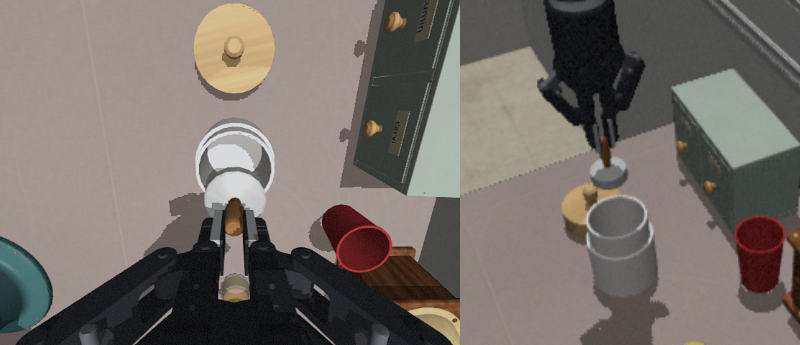

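The wrist view shows the tamper at (235,205) hanging clear. In the scene view the canister, lid and cup are unmoved. Now carry it over towards the coaster, past it, to look.

To row units: -0.46 m / 0.8 = -0.575, -0.27 m / 0.8 = -0.3375.

pendant([
  {"tx": -0.0375, "jaw": 0.008},
  {"tx": -0.0938, "jaw": 0.008},
  {"tx": -0.15, "ty": 0.0063, "jaw": 0.008},
  {"tx": -0.2125, "ty": 0.0125, "jaw": 0.008},
  {"tx": -0.275, "ty": 0.0225, "jaw": 0.008},
  {"tx": -0.3375, "ty": 0.0225, "jaw": 0.008},
  {"tx": -0.4, "ty": 0.0225, "jaw": 0.008},
  {"tx": -0.4625, "ty": 0.0225, "jaw": 0.008},
  {"tx": -0.525, "ty": 0.0225, "jaw": 0.008},
  {"tx": -0.575, "ty": 0.0225, "jaw": 0.008},
])

```text
time_s: 12.98
tcp_pos: [0.4447, -0.2269, 0.2084]
eef_rot: [-2.222, -2.219, 0.002]
wrist_force: [0.3, -0.0, -1.5]
gripper_width: 0.0114
grip_force: 39.1
```

pendant([
  {"tx": -0.0375, "jaw": 0.008},
  {"tx": -0.0438, "jaw": 0.008},
  {"tx": -0.0438, "jaw": 0.008},
  {"tx": -0.0438, "jaw": 0.008},
])

```text
time_s: 13.48
tcp_pos: [0.4456, -0.2585, 0.2089]
eef_rot: [-2.219, -2.223, -0.0]
wrist_force: [-0.7, 0.2, -1.5]
gripper_width: 0.0114
grip_force: 39.1
```

```bash
cat >>h.py <<'E'
def tool(i,m):
    v,u=np.nonzero(m&(i['z_map']>0));z=i['z_map'][v,u];p=np.c_[(u-i['cx'])/i['fx']*z,(v-i['cy'])/i['fy']*z,z]@i['mount'][:3,:3].T+i['mount'][:3,3]
    p[:,1]+=.0011;return p
E
python3 - <<'E'
from h import *
i=wrist();cv2.imwrite('pics/w5.png',i['pixels'])
hsv=cv2.cvtColor(i['pixels'],cv2.COLOR_BGR2HSV);H,S,V=[hsv[...,k].astype(int) for k in range(3)]
m=(S>65)&((H<8)|(H>174))
n,l,st,c=cv2.connectedComponentsWithStats(cv2.morphologyEx(m.astype(np.uint8),2,np.ones((3,3))))
for k in np.argsort(-st[1:,4])[:4]+1:
    p=tool(i,l==k);print(st[k],c[k].round(),len(p));
    if len(p): print(p.mean(0).round(4),cv2.minAreaRect(np.float32(p[:,:2])))
p=tool(i,i['z_map']>0);f=p[(np.hypot(p[:,0],p[:,1])<.035)&(p[:,2]>.025)&(p[:,2]<.07)]
print('foot',len(f),f.mean(0),f[:,2].min(),f[:,2].max(),cv2.minEnclosingCircle(np.float32(f[:,:2])))
A=np.c_[f[:,:2],np.ones(len(f))]
for _ in range(3):
    q=np.linalg.lstsq(A,f[:,2],rcond=None)[0];e=abs(A@q-f[:,2]);A,f=A[e<.003],f[e<.003]
print('foot top plane',q,len(f),cv2.minEnclosingCircle(np.float32(f[:,:2])))
E
```

```text
[ 0.4456 -0.2585  0.2089] [-2.2185e+00 -2.2228e+00 -3.0000e-04]
[304 199  42  14 351] [323. 206.] 350
[ 0.008  -0.0021  0.2027] ((0.008176025003194809, -0.001315264031291008), (0.04217592254281044, 0.014133970253169537), 88.62762451171875)
[356 193  15  10  72] [362. 198.] 71
[0.0161 0.0364 0.2029] ((0.016621217131614685, 0.03763924539089203), (0.015660447999835014, 0.007710717152804136), 74.61157989501953)
[347 200   8   5  33] [351. 202.] 33
[0.0115 0.0253 0.2028] ((0.01154932752251625, 0.025246065109968185), (0.00752130476757884, 0.004290747921913862), 80.59467315673828)
[370 188   3   4  12] [371. 190.] 12
[0.0244 0.0455 0.2027] ((0.024369405582547188, 0.04545583948493004), (0.002227628603577614, 0.0033961106091737747), 87.5976333618164)
foot 4229 [0.0096114  0.00085951 0.03870501] 0.025112712457628555 0.05411106542415359 ((0.0009113303967751563, 0.0006584006478078663), 0.02459905855357647)
foot top plane [ 0.07262662 -0.01566062  0.03728328] 3488 ((0.0027100068982690573, 0.0007988337310962379), 0.024007020518183708)
```

View pics/w5.png

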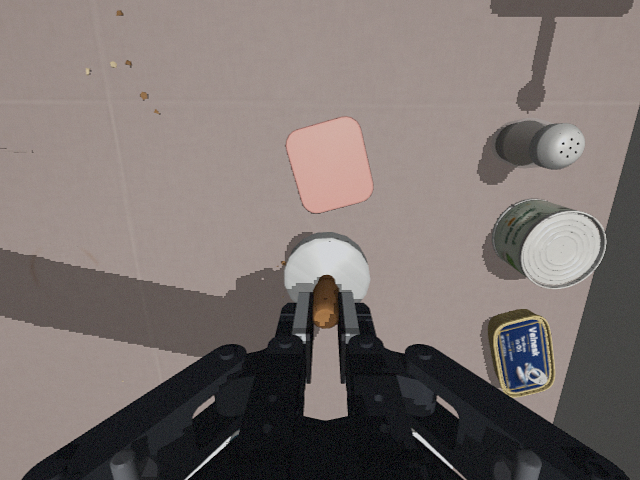

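The coaster is in full view at about (330,165), just above the tamper foot at (327,270). I re-segment it at lower saturation.

```bash
python3 - <<'E'
from h import *
i=wrist()
hsv=cv2.cvtColor(cv2.GaussianBlur(i['pixels'],(5,5),0),cv2.COLOR_BGR2HSV);print(hsv[165,330],hsv[165,250],hsv[240,250])
S=hsv[...,1].astype(int);t=(S[165,330]+S[165,250])//2
m=blob((S>t)&(hsv[...,2]>110),(330,165),75)
p=tool(i,m);print(m.sum(),p.mean(0).round(4),cv2.minAreaRect(np.float32(p[:,:2])))
q=cv2.minAreaRect(np.float32(cloud(i,m)[:,:2]));print(q)
p=tool(i,i['z_map']>0);f=p[(np.hypot(p[:,0],p[:,1])<.035)&(p[:,2]>.025)&(p[:,2]<.07)]
for a in range(-24,26,6):
  k=abs(f[:,0]*1000-a)<2
  k2=abs(f[:,1]*1000-a)<2
  print(a,'x-slice z',f[k][:,2].min().round(4) if k.any() else 0,np.median(f[k][:,2]).round(4) if k.any() else 0,'y-slice',np.median(f[k2&(f[:,0]>.005)][:,2]).round(4))
E
```

```text
[ 0.4457 -0.2587  0.2091] [-2.2187e+00 -2.2231e+00 -3.0000e-04]
[  6  60 209] [  9  30 161] [  8  29 161]
6561 [0.0476 0.005  0.2031] ((0.04524712264537811, 0.00519949197769165), (0.07691621780395508, 0.0871199294924736), 74.9626235961914)
((0.4495900571346283, -0.21326091885566711), (0.07691625505685806, 0.08711545914411545), 15.150373458862305)
-24 x-slice z 0 0 y-slice 0.0415
-18 x-slice z 0 0 y-slice 0.0395
-12 x-slice z 0.0365 0.0392 y-slice 0.0385
-6 x-slice z 0.0357 0.0382 y-slice 0.038
0 x-slice z 0.0344 0.0373 y-slice 0.0374
6 x-slice z 0.0254 0.0368 y-slice 0.0377
12 x-slice z 0.0349 0.0376 y-slice 0.0381
18 x-slice z 0.0364 0.0386 y-slice 0.0385
24 x-slice z 0.0376 0.0423 y-slice 0.04
```

To row units: 0.144 m / 0.8 = 0.18, 0.08 m / 0.8 = 0.1.

pendant([
  {"tx": 0.0313, "ty": 0.0056, "jaw": 0.008},
  {"tx": 0.0563, "ty": 0.0056, "tz": 0.0125, "jaw": 0.008},
  {"tx": 0.0563, "ty": 0.0056, "tz": 0.0563, "jaw": 0.008},
  {"tx": 0.0563, "ty": 0.0056, "tz": 0.1, "jaw": 0.008},
  {"tx": 0.0563, "ty": 0.0056, "tz": 0.1375, "jaw": 0.008},
  {"tx": 0.0563, "ty": 0.0056, "tz": 0.1625, "jaw": 0.008},
  {"tx": 0.0563, "ty": 0.0056, "tz": 0.175, "jaw": 0.008},
  {"tx": 0.0563, "ty": 0.0056, "tz": 0.18, "jaw": 0.008},
  {"tx": 0.0563, "ty": 0.0056, "tz": 0.18, "jaw": 0.008},
])

```text
time_s: 14.7
tcp_pos: [0.4504, -0.215, 0.0657]
eef_rot: [2.221, 2.221, 0.001]
wrist_force: [0.1, -0.2, -1.4]
gripper_width: 0.0118
grip_force: 39.1
```

pendant([
  {"tz": 0.0013, "jaw": 0.008},
  {"tz": 0.0025, "jaw": 0.008},
  {"tz": 0.0038, "jaw": 0.008},
  {"tz": 0.0038, "jaw": 0.008},
])

```text
time_s: 15.2
tcp_pos: [0.45, -0.215, 0.0623]
eef_rot: [2.222, 2.221, 0.0]
wrist_force: [0.8, 0.1, -0.3]
gripper_width: 0.0117
grip_force: 39.1
```

To row units: 0.0015 m / 0.8 = 0.0019, 0.001 m / 0.8 = 0.0013.

pendant([
  {"tz": 0.0013, "jaw": 0.008},
  {"tz": 0.0019, "jaw": 0.008},
  {"tz": 0.0019, "jaw": 0.008},
])

```text
time_s: 15.58
tcp_pos: [0.45, -0.215, 0.0607]
eef_rot: [-2.221, -2.221, 0.0]
wrist_force: [0.4, -0.1, -1.6]
gripper_width: 0.0115
grip_force: 39.1
```

To row units: 0.001 m / 0.8 = 0.0013.

pendant([
  {"tz": 0.0013, "jaw": 0.008},
  {"tz": 0.0013, "jaw": 0.008},
])

```text
time_s: 15.82
tcp_pos: [0.4506, -0.2151, 0.0602]
eef_rot: [2.221, 2.221, 0.001]
wrist_force: [0.9, 0.3, 1.9]
gripper_width: 0.012
grip_force: 39.5
```

pendant([
  {"tz": 0.0013, "jaw": 0.008},
  {"tz": 0.0013, "jaw": 0.008},
])

```text
time_s: 16.08
tcp_pos: [0.451, -0.2151, 0.06]
eef_rot: [2.22, 2.22, 0.002]
wrist_force: [-0.7, 1.1, 10.6]
gripper_width: 0.0115
grip_force: 40.2
```

Firm contact. Back off the extra push, open slowly, rise straight and look.

Careful with the scale: shifts go in shares of 0.8 m and turns go in shares of pi rad. That gives: -0.16 m / 0.8 = -0.2, -0.05 m / 0.8 = -0.0625.

pendant([
  {"tz": -0.0013, "jaw": 0.008},
  {"tz": -0.0013, "jaw": 0.014},
  {"tz": -0.0013, "jaw": 0.022},
  {"tz": -0.0013, "jaw": 0.026},
  {"tz": -0.0013, "jaw": 0.026},
  {"tz": -0.025, "jaw": 0.026},
  {"tz": -0.075, "jaw": 0.026},
  {"tz": -0.1375, "jaw": 0.026},
  {"tx": -0.0625, "tz": -0.2, "jaw": 0.026},
  {"tx": -0.0625, "tz": -0.2, "jaw": 0.026},
])

```text
time_s: 17.32
tcp_pos: [0.451, -0.2689, 0.2223]
eef_rot: [2.221, 2.211, 0.002]
wrist_force: [0.5, -0.3, -0.3]
gripper_width: 0.0257
grip_force: 0.0
```

```bash
python3 - <<'E'
from h import *
from bench import bot, cams, order
i=wrist();j=cams.get_image('scene');cv2.imwrite('pics/w6.png',np.hstack([cv2.resize(i['pixels'],(400,300)),cv2.resize(j['pixels'],(400,300))]))
p=tool(i,i['z_map']>0);T=bot.state()['tcp_pos'][2];w=T-p[:,2];r=np.hypot(p[:,0]-.05,p[:,1])<.06
hsv=cv2.cvtColor(cv2.GaussianBlur(i['pixels'],(5,5),0),cv2.COLOR_BGR2HSV)
for n,a,b,R in(('top',.058,.067,.06),('foot',.017,.027,.06)):
    q=p[r&(w>a)&(w<b)];print(n,len(q),q.mean(0).round(4),cv2.minEnclosingCircle(np.float32(q[:,:2])))
m=(hsv[...,1]>45)&(hsv[...,2]>110)&(i['z_map']>0);c=tool(i,m);c=c[(np.hypot(c[:,0]-.05,c[:,1])<.065)&(abs(T-c[:,2]-.007)<.004)];print('coaster',len(c),cv2.minAreaRect(np.float32(c[:,:2])))
P=cloud(j,j['z_map']>0);q=P[(np.hypot(P[:,0]-.428,P[:,1]-.236)<.06)&(abs(P[:,2]-.096)<.003)];print('canister',cv2.minEnclosingCircle(np.float32(q[:,:2])))
E
```

```text
[ 0.451  -0.2689  0.2223] [2.2210e+00 2.2115e+00 1.9000e-03]
top 148 [ 0.0554 -0.0013  0.1599] ((0.05399545282125473, -0.0017721683252602816), 0.005902234464883804)
foot 1643 [ 0.0564 -0.0018  0.1997] ((0.055445507168769836, -0.0015806164592504501), 0.024322018027305603)
coaster 2750 ((0.0583181157708168, -0.0029761269688606262), (0.07345124334096909, 0.0831073597073555), 74.43643951416016)
canister ((0.4267861545085907, 0.23760560154914856), 0.04473758488893509)
```

View pics/w6.png

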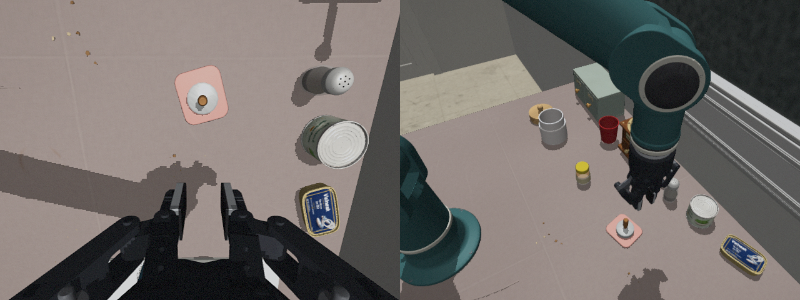

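The tamper stands upright at (202,98), within 3 mm of the coaster's centre. The canister, lid, jar and cup stand in place and the robot touches nothing.

```bash
python3 -c "
from bench import bot, cams, order
print(order.sign_off())"
```

```text
the job is handed in; nothing more can be done
None
```

The job is handed in: the lid stands right way up on bare table beside the canister, and the tamper stands upright on the coaster, about 3 mm off its centre. The last pictures show the other things still in place, and it took about 17 of the 70 s.

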